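# Push the egg box home into the corner stop

### The arm

A 7-joint arm with a two-finger parallel gripper is mounted at the origin on the work surface; the furniture and walls round the work are solid. World frame = base frame: x ahead of the robot, y to its left, z up, the work surface at z = 0. Lengths are in m, angles in rad, forces in N, time in s.
With the tool pointing down it reaches from about 0.4 to 0.875 m from the base axis. Payload 19.3 kg.
Tool frame: the origin (TCP) lies midway between the tips of the shut fingers; the grasp point (between the pads) lies arm.grip_point_offset behind it (arm.grip_point_offset is the distance from the TCP to the grasp point, in m); z points along the fingers, y is the line along which they close (so a half turn about z gives the same grasp; the last joint's range is limited). The gripper opens to 85 mm and grips with 20 to 120 N. Pads are 22 mm wide; open, the fingers measure 114 mm over their backs; the gripper's body (76 mm by 85 mm) begins 54 mm behind the grasp point. The pads swing forward as they close: fully open they stand 13 mm farther back than shut.
Start: joints at [-1.419, 0.521, -0.036, 1.599, 0.021, 1.021, -0.113], TCP at [0.138, 0.61, 0.231] pointing down, gripper open.
Joint ranges: [-2.91, 2.91], [-0.3, 2.13], [-1.5, 1.42], [0.17, 2.43], [-1.26, 4.41], [0.16, 1.93], [-2.52, 2.52]. Speed limits (rad/s): [1.89, 1.89, 2.39, 2.39, 3.01, 3.01, 3.01].

### API

Orientations are given as a 3x3 rotation matrix whose columns are the frame's x, y, z axes.
In Python, from station import readout, optics, arm gives the robot as it stands. The module is installed in compiled form; this text tells all that it offers.
- The arm moves only by the tool jog_arm, never from a script. Its argument "commands" is a list that holds one entry, the list of rows, each a list of 6 numbers: the shift along the world's x, y, z in units of 60 mm (1.0 is 60 mm), then the turn, a rotation vector about the world's x, y, z in units of 5 degrees (1.0 is 5 degrees). In form: [[[tx, ty, tz, rx, ry, rz], ...]]. A call has exactly 10 rows; each row shifts and turns the commanded pose from where the row before left it; what a row does not reach is not made up. A row lasts 1/8 s, in which the tool goes at most 62.5 mm and 10.7 degrees, less where a joint would pass 70% of its speed; a pose out of reach is approached as far as the arm can. A call with a number of a shift or a turn outside -1 to 1 is refused whole. A call with a gripper value outside its range is refused whole. "claw" is the opening, from -1 (shut) to 1 (fully open), set as the call begins (left out, the last holds). The fingers move at their own pace and stop on an object; "grip_force" is the grip in N (left out, the last holds). Time passes only in rows, so rows that do not move let the fingers close, or fill a call up. It gives the time, the measured TCP pose, the force, the opening and the grip force at its end, in the units of the state.
- readout.observe(): the state, without advancing time (a new reading comes with each control period).
- optics.grab_frame(name): name is "side" or "top" or "wrist"; returns the picture (480x640x3 uint8, blue, green, red); there is no depth.
- optics.camera_params(name): a dict with "intrinsics" (3x3 intrinsics, pixels), "rvec" (rotation vector, rad) and "tvec" (3), from world to camera coordinates, as OpenCV has them. Camera axes: x right, y down, z forward; pixel columns grow to the right and rows downward; lengths in m; the calibration is good to about 2 mm. A picture is of the moment at which its call begins: read the wrist's pose just before it. camera_params takes no time and is no camera call; for the wrist camera it gives the pose at the moment of the call.
- arm.finish_job(): hands the job in; it is judged then, once.
The state is a dict: "t": time; "joint_positions": joint angles; "qd": joint speeds; "effort": joint torques, N m; "tool_pos": TCP position; "eef_rot": TCP orientation; "contact_force": force on the tool from outside, world axes, zero at the start; "wrist_torque": the same for the moment, N m; "finger_gap": finger opening in m; "grasp_force": force on a finger pad.
Only numpy, scipy, OpenCV 4.12 (cv2) and the standard library are available. Lean on these libraries where they do the work, as an engineer would, in place of code of your own. Each camera call takes 0.05 s, during which the arm holds its last target. There are 200 camera calls.

### The job

Gently push the closed egg box along the table into the aluminium corner stop, so that its hinge side lies flat against the far rail and its left end against the left rail, snug in the corner. Only push it with the fingers: do not grip, lift or tip it, and do not press it hard against the rails. Leave everything else on the table where it stands, and take the hand away at the end.

Things in the scene. Friction and masses are not known exactly. Their poses are not given: they have to be found in the camera images.
- egg_box: closed egg box (pale pulp carton, blue picture on its lid), loose, 0.20 to 0.37 kg; 108 mm along its x, 157 mm along its y, 72 mm tall, of which the straight-walled tray is the lower 34 mm. Origin: centre of its underside. Its +x side is the long lid-hinge side, which starts within 30 degrees of facing the far rail. A push of 2 to 11 N slides it.
- corner_stop: L of two rigid pale aluminium rails, 30 mm tall, 12 mm thick, fixed to the table, turned up to 0.12 rad. Origin: inner corner, at table height. Far rail: inner face is the plane x = 0, 105 mm long from the corner along -y (to the right). Left rail: inner face is y = 0, 120 mm long along -x (to the robot). Egg box home: its origin at x -0.054, y -0.079 m in this frame, axes parallel.
- corner_inner (a point): the inner corner of the corner stop, half-way up its rails (15 mm above the table); a screw flange 17 mm wide and 3 mm thick lies outside each rail
- milk_tin: red food tin, 75 mm across, 58 mm tall. A loose bystander, to be left alone. Origin: centre of its underside.
- call_bell: white counter bell on a dark foot, 82 mm across, 64 mm tall. A loose bystander, to be left alone. Origin: centre of its underside.
- pepper: pale spice jar with a white cap, 47 mm across, 98 mm tall. A loose bystander, to be left alone. Origin: centre of its underside.
- salt_shaker: clear salt shaker with a grey cap, 44 mm across, 90 mm tall. A loose bystander, to be left alone. Origin: centre of its underside.
- dip_cup_0: small white dip cup, 67 mm across, 33 mm tall. A loose bystander, to be left alone. Origin: centre of its underside.

How it is judged:
At the end, for the whole second after the job is handed in: The egg box stands at rest and level on the table, within 5 mm of touching both rails and within 0.05 rad of parallel to them (x of egg_box in the frame of corner_stop between -0.059 and -0.049 m and y of egg_box in the frame of corner_stop between -0.084 and -0.074 m and angle between the x axis of egg_box and the x axis of corner_stop, either way round below 0.05 rad and height (world z) of egg_box below 0.004 m and angle between egg_box's own z axis and vertical below 0.03 rad and linear speed of egg_box below 0.01 m/s).
It fails at once if the egg box is lifted more than 10 mm or tipped more than 0.15 rad (height (world z) of egg_box above 0.01 m or angle between egg_box's own z axis and vertical above 0.15 rad).
It fails at once if the egg box is pressed against the corner stop with more than 40 N, or by the robot with more than 40 N (contact force between egg_box and corner_stop above 40 N or contact force between egg_box and the arm above 40 N or contact force between egg_box and the fingers above 40 N).
It fails at once if a bystander is moved more than 15 mm or tipped over (distance of any of milk_tin, call_bell, pepper, salt_shaker, dip_cup_0 from where it was at the start of the episode above 0.015 m or angle between any of milk_tin, call_bell, pepper, salt_shaker, dip_cup_0's own z axis and vertical above 0.3 rad).
It also fails if it takes over 58 s, if anything falls off the work surface, if the arm or the gripper's body presses on something with over 40 N, if the wrist force passes 120 N, or if a joint passes its speed limit or range.

## Working session

There is one attempt and no reset: what is moved stays moved. The work goes in short steps, Python scripts to look and compute and a tool call to move; the robot and the scene stay as the last step left them, time stands still between calls to the robot, and variables do not carry over. Pictures are saved under pics/ and viewed, at most 10 in all, crops included, and the job is handed in when it is done.

Besides the shell and the picture viewer there is one more tool, called after "Call:" by a JSON object that holds its "method" and its "body". jog_arm: Moves the arm, as the interface text tells. Its arguments: {"type":"object","properties":{"commands":{"type":"array"},"claw":{"type":"number"},"grip_force":{"type":"number"}},"required":["commands"]}

```bash
mkdir -p pics; cat > h.py <<'E'
import numpy as np, cv2
from station import readout, optics, arm
def cam(n):
    p=optics.camera_params(n); K=np.array(p["intrinsics"],float); R=cv2.Rodrigues(np.array(p["rvec"],float))[0]; t=np.array(p["tvec"],float).ravel()
    return K,R,t
def ray(n,px,z):
    K,R,t=cam(n); px=np.atleast_2d(np.array(px,float))
    d=(np.linalg.inv(K)@np.c_[px,np.ones(len(px))].T).T@R
    c=-R.T@t
    return c+d*((z-c[2])/d[:,2])[:,None]
def proj(n,P):
    K,R,t=cam(n); q=(np.atleast_2d(P)@R.T+t)@K.T
    return q[:,:2]/q[:,2:]
E
python3 - <<'E'
from h import *
s=readout.observe(); print(s["t"],s["tool_pos"],s["eef_rot"],s["finger_gap"],arm.grip_point_offset)
for n in("top","side"):
    cv2.imwrite(f"pics/{n}0.png",optics.grab_frame(n)); K,R,t=cam(n); print(n,K[0,0],-R.T@t,R[2])
E
```

```text
0.0 [0.1374477  0.60935721 0.23074589] [[-9.75510079e-01  2.19954666e-01 -1.77171521e-04]
 [ 2.19954724e-01  9.75509425e-01 -1.13222468e-03]
 [-7.62056140e-05 -1.14346630e-03 -9.99999343e-01]] 0.08516740995283813 0.0187
top 478.7631083128399 [0.29688526 0.14756364 0.9339867 ] [ 0.17627219 -0.0077631  -0.98431085]
side 487.6227528371788 [ 0.40091897 -0.54892764  0.66286179] [ 0.09098226  0.7598825  -0.64366203]
```

View pics/top0.png

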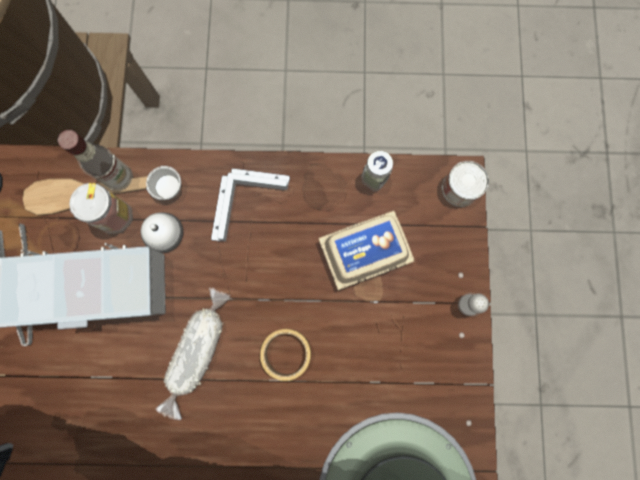

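View pics/side0.png

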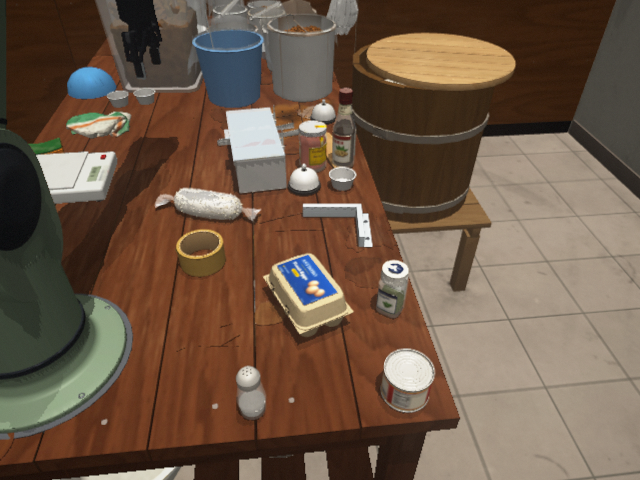

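The top view shows the corner stop with its inner corner near (234,184), and the egg box at (366,250), its long far side facing up. Pepper stands at (378,165), beyond the box's far right. The bell is at (161,230) and the cup at (164,182), both left of the stop. Next I measure.

```bash
cat >> h.py <<'E'
def box(im):
    hsv=cv2.cvtColor(im,cv2.COLOR_BGR2HSV); h,s,v=cv2.split(hsv)
    m=((h>12)&(h<35)&(s>30)&(s<150)&(v>125)).astype(np.uint8)*255
    m|=((h>100)&(h<125)&(s>120)&(v>60)).astype(np.uint8)*255
    return cv2.morphologyEx(m,cv2.MORPH_CLOSE,np.ones((5,5)))
E
python3 - <<'E'
from h import *
im=optics.grab_frame("top")
m=box(im); m[:195]=0; m[330:]=0; m[:,:200]=0; m[:,480:]=0
c=max(cv2.findContours(m,0,2)[0],key=cv2.contourArea)
print(cv2.contourArea(c)); 
for z in(0.034,): 
    P=ray("top",c[:,0],z)[:,:2].astype(np.float32); r=cv2.minAreaRect(P); print(r, cv2.boxPoints(r))
    bp=proj("top",np.c_[cv2.boxPoints(r),[z]*4])
w=(cv2.inRange(im,(165,165,165),(255,255,255)));w[:160]=0;w[250:]=0;w[:,:205]=0;w[:,300:]=0
c2=max(cv2.findContours(w,0,2)[0],key=cv2.contourArea)
a=cv2.approxPolyDP(c2,3,True)[:,0]; print(a, ray("top",a,0.03))
o=im.copy(); cv2.polylines(o,[c2],True,(0,0,255),1); cv2.polylines(o,[np.int32(bp)],True,(0,255,0),1);cv2.drawContours(o,[c],-1,(255,0,255),1)
cv2.imwrite("pics/z.png",cv2.resize(o[150:310,200:440],None,fx=3.3,fy=3.3,interpolation=cv2.INTER_CUBIC))
E
```

```text
5067.5
((0.42789721488952637, 0.05415546894073486), (0.15360252559185028, 0.16013191640377045), 22.020286560058594) [[ 0.326679    0.09958525]
 [ 0.38671803 -0.04886524]
 [ 0.52911544  0.00872569]
 [ 0.4690764   0.15717618]]
[[288 176]
 [239 169]
 [223 176]
 [211 238]
 [223 237]
 [234 179]
 [285 185]] [[0.59115552 0.21673117 0.03      ]
 [0.60335939 0.3135571  0.03      ]
 [0.58831394 0.3441643  0.03      ]
 [0.46410493 0.36013878 0.03      ]
 [0.46653131 0.33730813 0.03      ]
 [0.58267004 0.322307   0.03      ]
 [0.57266334 0.22200582 0.03      ]]
```

View pics/z.png

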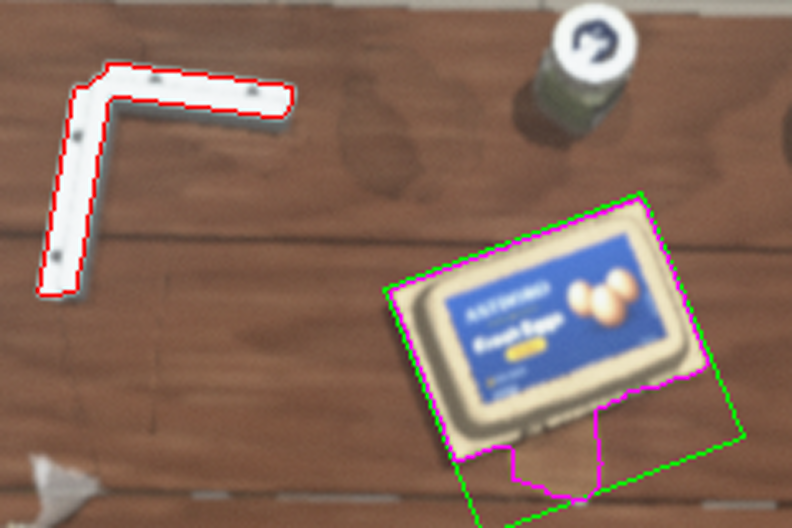

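```bash
python3 - <<'E'
from h import *
im=optics.grab_frame("top"); g=cv2.cvtColor(im,6)
print("col260",g[166:196,260]); print("row210",g[210,206:246])
px=np.array([(317.6,237.3),(393.9,208.5),(414.5,261.5),(337.9,289.4)])
for z in(.02,.034):
    P=ray("top",px,z)[:,:2]; d=np.roll(P,-1,0)-P; print(z,P.round(4).tolist(),np.hypot(*d.T).round(4),np.degrees(np.arctan2(d[:,1],d[:,0])),P.mean(0))
for n,p,z in(("pepper",(380,161),.098),("bell",(161,230),.03),("cup",(164,182),.03),("salt",(474,302),.08),("tin",(468,180),.058)): print(n,ray("top",p,z))
s=optics.grab_frame("side"); cv2.imwrite("pics/s1.png",cv2.resize(s[190:350,250:410],None,fx=3.7,fy=3.7,interpolation=2))
E
```

```text
col260 [106  99  96  99 106 140 206 239 245 244 240 240 244 246 246 241 213 145
 105  99  93  93 101 113 116 111 103  95  95  95]
row210 [101 100 101 102 104 103 102  99 102 128 192 238 246 246 244 241 242 245
 247 246 244 228 164 118 106  97  91  92  96  98  99  98  97  98  97  97
  99 100 100 100]
0.02 [[0.4716, 0.156], [0.5324, 0.0071], [0.428, -0.032], [0.3713, 0.1151]] [0.1608 0.1116 0.1577 0.1083] [ -67.78119487 -159.46523975  111.06316483   22.16941501] [0.45083174 0.06157424]
0.034 [[0.4689, 0.1559], [0.5288, 0.0093], [0.426, -0.0292], [0.3702, 0.1156]] [0.1584 0.1099 0.1552 0.1067] [ -67.78119487 -159.46523975  111.06316483   22.16941501] [0.44847366 0.06289138]
pepper [[0.60140356 0.0440477  0.098     ]]
bell [[0.47773593 0.45681673 0.03      ]]
cup [[0.57353592 0.4585344  0.03      ]]
salt [[ 0.34876168 -0.12525029  0.08      ]]
tin [[ 0.58174166 -0.12915534  0.058     ]]
```

View pics/s1.png

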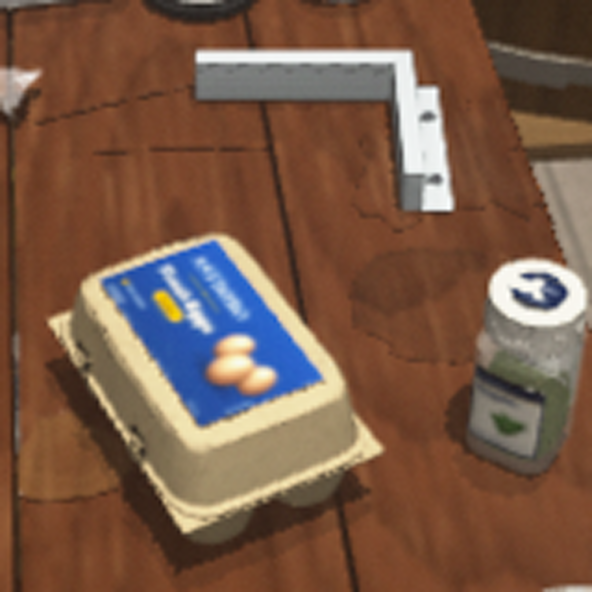

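The side view shows dark-grey inner faces, so the bright strip's inner edge is the rail top at z = 0.03. The box brim lies at about z = 0.034, and pepper is clear of the box's right end. Next I refine the rail lines and work out the goal and push path.

```bash
cat >> h.py <<'E'
def stop(g):
    def edge(v):  # bright->dark crossing from last bright pixel
        i=np.where(v>170)[0][-1]; return i+(v[i]-170)/(v[i]-v[i+1])
    far=[(c,166+edge(g[166:194,c].astype(float))) for c in range(240,282)]
    left=[(208+edge(g[r,208:246].astype(float)),r) for r in range(190,233)]
    L=[]
    for p in(far,left):
        q=ray("top",p,.03)[:,:2].astype(np.float32); L.append(cv2.fitLine(q,cv2.DIST_HUBER,0,.01,.01).ravel())
    a,b=L; s=np.linalg.solve(np.c_[a[:2],-b[:2]],b[2:]-a[2:]); C=a[2:]+s[0]*a[:2]
    yf=np.arctan2(*(a[:2]*np.sign(a[1]))[::-1])-np.pi/2; yl=np.arctan2(*(b[:2]*np.sign(b[0]))[::-1])
    return C,yf,yl
E
python3 - <<'E'
from h import *
g=cv2.cvtColor(optics.grab_frame("top"),6); C,a,b=stop(g); print(C,a,b)
y=(a+b)/2; R=np.array([[np.cos(y),-np.sin(y)],[np.sin(y),np.cos(y)]]); G=C+R@[-.054,-.079]; print("goal",G)
print("side check",ray("side",(355.9,207.6),.03))
t=np.radians(21.4); c0=np.array([.4485,.0629])
for n in(.0785+.011+.03,.0785+.011+.005,): print("tcp",n,c0-n*np.array([-np.sin(t),np.cos(t)]))
print("sausage tip",ray("top",[(219,298),(285,330)],.01))
E
```

```text
[0.5824149 0.3239904] -0.11143541 -0.11052563
goal [0.51999766 0.25145707]
side check [[0.58489019 0.31866822 0.03      ]]
tcp 0.1195 [ 0.49210278 -0.04836117]
tcp 0.0945 [ 0.48298086 -0.02508477]
sausage tip [[0.35120681 0.34245728 0.01      ]
 [0.29324217 0.21407713 0.01      ]]
```

Call:
{"method": "jog_arm", "body": {"commands": [[[0.45,-0.45,0,0,0,-0.56],[0.45,-0.45,0,0,0,-0.56],[0.45,-0.45,0,0,0,-0.56],[0.45,-0.45,0,0,0,-0.56],[0.45,-0.45,0,0,0,-0.56],[0.45,-0.45,0,0,0,-0.56],[0.45,-0.45,0,0,0,-0.56],[0.45,-0.45,0,0,0,-0.56],[0.45,-0.45,0,0,0,-0.56],[0.45,-0.45,0,0,0,-0.56]]], "claw": 0, "grip_force": 20}}

```text
t: 1.55
tool_pos: [0.4083, 0.3387, 0.2314]
eef_rot: [[-0.757, 0.653, 0.0], [0.653, 0.757, 0.0], [0.0, 0.0, -1.0]]
contact_force: [0.1, -0.1, 0.1]
finger_gap: 0.0426
grasp_force: 0.0
```

Call:
{"method": "jog_arm", "body": {"commands": [[[0.155,-0.68,0,0,0,-0.56],[0.155,-0.68,0,0,0,-0.56],[0.155,-0.68,0,0,0,-0.56],[0.155,-0.68,0,0,0,-0.56],[0.155,-0.68,0,0,0,-0.56],[0.155,-0.68,0,0,0,-0.56],[0.155,-0.68,0,0,0,-0.56],[0.155,-0.68,0,0,0,-0.56],[0.155,-0.68,0,0,0,-0.56],[0.155,-0.68,0,0,0,-0.56]]]}}

```text
t: 2.8
tool_pos: [0.5007, -0.0696, 0.2314]
eef_rot: [[-0.362, 0.932, 0.0], [0.932, 0.362, 0.0], [0.0, 0.0, -1.0]]
contact_force: [1.1, 0.6, -0.1]
finger_gap: 0.0429
grasp_force: 0.0
```

Call:
{"method": "jog_arm", "body": {"commands": [[[0,0,-0.46,0,0,0],[0,0,-0.46,0,0,0],[0,0,-0.46,0,0,0],[0,0,-0.46,0,0,0],[0,0,-0.46,0,0,0],[0,0,-0.46,0,0,0],[0,0,-0.46,0,0,0],[0,0,-0.46,0,0,0],[0,0,0,0,0,0],[0,0,0,0,0,0]]]}}

```text
t: 4.05
tool_pos: [0.5009, -0.0685, 0.0113]
eef_rot: [[-0.363, 0.932, 0.001], [0.932, 0.363, -0.0], [-0.0, 0.001, -1.0]]
contact_force: [0.2, -0.3, 0.1]
finger_gap: 0.043
grasp_force: 0.0
```

```bash
python3 - <<'E'
from h import *
t=np.radians(21.4); c0=np.array([.4485,.0629]); x=np.array([np.cos(t),np.sin(t)]); y=np.array([-x[1],x[0]])
cor=c0+.2*x; p=c0-.0895*y; print("approach units per 5mm",y*5/60, readout.observe()["tool_pos"])
a=-np.radians(2.0); R=np.array([[np.cos(a),-np.sin(a)],[np.sin(a),np.cos(a)]])
for i in range(14):
    q=cor+R@(p-cor); print(((q-p)/.06).round(3).tolist(),end=" "); p=q
print(p)
E
```

```text
approach units per 5mm [-0.0304064   0.07758798] [ 0.50085477 -0.06847622  0.01131969]
[-0.089, 0.091] [-0.086, 0.094] [-0.083, 0.097] [-0.079, 0.1] [-0.076, 0.102] [-0.072, 0.105] [-0.069, 0.107] [-0.065, 0.11] [-0.061, 0.112] [-0.057, 0.114] [-0.053, 0.116] [-0.049, 0.118] [-0.045, 0.119] [-0.04, 0.121] [0.42574974 0.06995592]
```

Call:
{"method": "jog_arm", "body": {"commands": [[[-0.03,0.078,0,0,0,0],[-0.03,0.078,0,0,0,0],[-0.03,0.078,0,0,0,0],[-0.03,0.078,0,0,0,0],[-0.03,0.078,0,0,0,0],[-0.03,0.078,0,0,0,0],[-0.03,0.078,0,0,0,0],[-0.03,0.078,0,0,0,0],[-0.03,0.078,0,0,0,0],[-0.03,0.078,0,0,0,0]]]}}

```text
t: 5.3
tool_pos: [0.4824, -0.0212, 0.0105]
eef_rot: [[-0.363, 0.932, -0.0], [0.932, 0.363, -0.0], [-0.0, -0.0, -1.0]]
contact_force: [-0.7, -0.5, 0.7]
finger_gap: 0.0427
grasp_force: 0.0
```

```bash
python3 - <<'E'
from h import *
im=optics.grab_frame("top"); cv2.imwrite("pics/t2.png",cv2.resize(im[140:320,200:480],None,fx=2.8,fy=2.8,interpolation=2))
E
```

```text
(no output)
```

View pics/t2.png

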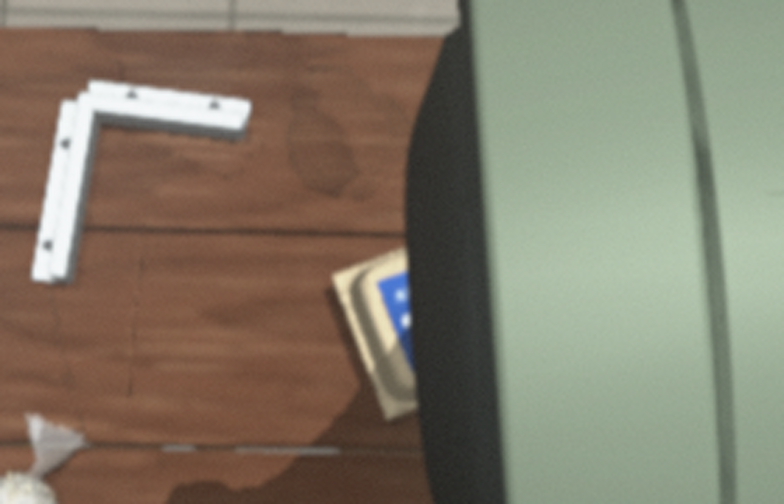

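The arm covers the box's right part. Its left end, at crop (333,272) to (388,418), is essentially unmoved. Now I start the arc push.

Call:
{"method": "jog_arm", "body": {"commands": [[[-0.03,0.078,0,0,0,0],[-0.09,0.09,0,0,0,-0.4],[-0.085,0.095,0,0,0,-0.4],[-0.085,0.095,0,0,0,-0.4],[-0.08,0.1,0,0,0,-0.4],[-0.075,0.1,0,0,0,-0.4],[-0.07,0.105,0,0,0,-0.4],[-0.07,0.105,0,0,0,-0.4],[-0.065,0.11,0,0,0,-0.4],[0,0,0,0,0,0]]]}}

```text
t: 6.6
tool_pos: [0.4432, 0.0319, 0.0104]
eef_rot: [[-0.093, 0.996, -0.0], [0.996, 0.093, 0.0], [0.0, -0.0, -1.0]]
contact_force: [-0.2, -1.1, -0.5]
finger_gap: 0.0425
grasp_force: 0.0
```

```bash
cat >> h.py <<'E'
def look(name):
    im=optics.grab_frame("top"); cv2.imwrite(name,cv2.resize(im[140:320,200:480],None,fx=2.8,fy=2.8,interpolation=2))
    s=optics.grab_frame("side"); cv2.imwrite(name.replace(".","s."),s)
E
python3 - <<'E'
from h import *
look("pics/t3.png")
a=cv2.imread("pics/t3.png"); b=cv2.resize(cv2.imread("pics/t3s.png")[140:380,200:420],(460,504)); cv2.imwrite("pics/t3m.png",cv2.resize(np.hstack([a[:,:640],b]),(800,366)))
E
```

```text
(no output)
```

View pics/t3m.png

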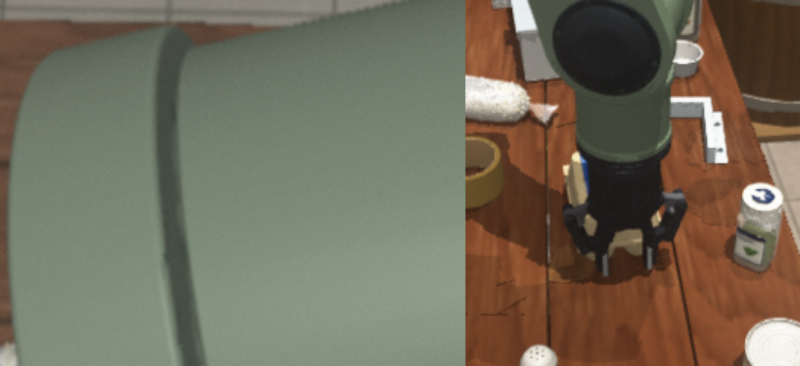

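Call:
{"method": "jog_arm", "body": {"commands": [[[-0.06,0.11,0,0,0,-0.4],[-0.055,0.115,0,0,0,-0.4],[-0.055,0.115,0,0,0,-0.4],[-0.05,0.12,0,0,0,-0.4],[-0.045,0.12,0,0,0,-0.4],[-0.04,0.12,0,0,0,-0.35],[0.013,0.116,0,0,0,0],[0.013,0.116,0,0,0,0],[0.013,0.116,0,0,0,0],[0.013,0.116,0,0,0,0]]]}}

```text
t: 7.95
tool_pos: [0.4284, 0.1014, 0.0105]
eef_rot: [[0.112, 0.994, -0.0], [0.994, -0.112, -0.0], [-0.0, -0.0, -1.0]]
contact_force: [-0.3, -1.4, -0.2]
finger_gap: 0.0429
grasp_force: 0.6
```

Call:
{"method": "jog_arm", "body": {"commands": [[[0.013,0.116,0,0,0,0],[0.013,0.116,0,0,0,0],[0.013,0.116,0,0,0,0],[0.013,0.116,0,0,0,0],[0.013,0.116,0,0,0,0],[0.013,0.116,0,0,0,0],[0.011,0.1,0,0,0,0],[0,0,0,0,0,0],[-0.033,-0.3,0,0,0,0],[-0.033,-0.3,0,0,0,0]]]}}

```text
t: 9.2
tool_pos: [0.4296, 0.1123, 0.0105]
eef_rot: [[0.112, 0.994, 0.0], [0.994, -0.112, -0.0], [0.0, 0.0, -1.0]]
contact_force: [-0.1, -0.2, 0.1]
finger_gap: 0.0426
grasp_force: 0.0
```

Call:
{"method": "jog_arm", "body": {"commands": [[[-0.05,-0.3,0.4,0,0,0],[0,-0.4,0.6,0,0,0],[0,-0.5,0.6,0,0,0],[0,-0.6,0.6,0,0,0],[0,-0.6,0.5,0,0,0],[0,-0.7,0.3,0,0,0],[0,-0.7,0,0,0,0],[0,-0.7,0,0,0,0],[0,-0.5,0,0,0,0],[0,0,0,0,0,0]]]}}

```text
t: 10.45
tool_pos: [0.4262, -0.1893, 0.1906]
eef_rot: [[0.116, 0.993, 0.0], [0.993, -0.116, -0.001], [-0.001, 0.0, -1.0]]
contact_force: [-0.2, 0.5, -0.6]
finger_gap: 0.0426
grasp_force: 0.0
```

```bash
python3 - <<'E'
from h import *
look("pics/t4.png")
E
```

```text
(no output)
```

View pics/t4.png

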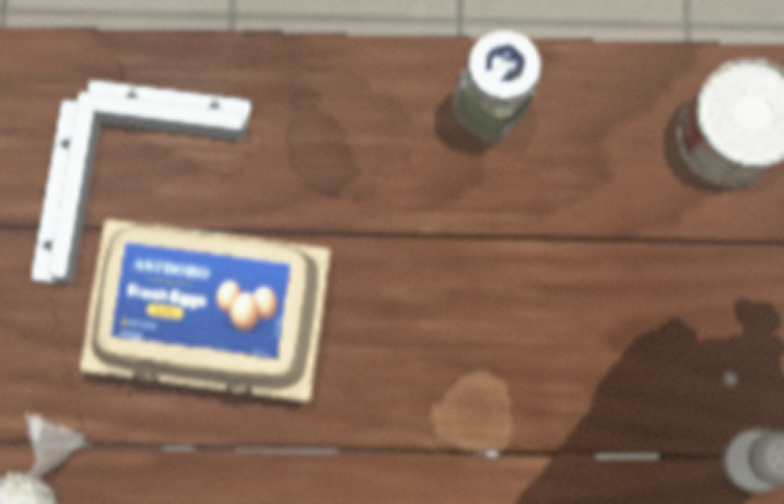

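The box is parallel to the stop, corners at crop (107,219), (331,247), (312,403) and (80,374), clear of the left rail; all bystanders are in place. Next I measure and plan the push toward the far rail.

```bash
cat >> h.py <<'E'
C=np.array([.5824,.3240]); YAW=-.111
Rc=np.array([[np.cos(YAW),-np.sin(YAW)],[np.sin(YAW),np.cos(YAW)]])
def rep(px,z=.034):
    P=ray("top",np.array(px)/2.8+[200,140]-[.3,.3],z)[:,:2]; d=np.roll(P,-1,0)-P
    c=P.mean(0); a=np.degrees(np.arctan2(d[:,1],d[:,0]))
    print("dims",np.hypot(*d.T).round(4),"yaws",(a-[-90,180,90,0]+180)%360-180,"c",c,"frame",Rc.T@(c-C),"corners",((P-C)@Rc).round(4).tolist())
    return c
E
python3 - <<'E'
from h import *
c=rep([(107,219),(331,247),(312,403),(80,374)])
x,y=Rc.T
for k in(.054+.011+.03,): print("tcp",c-k*x)
print(x/60*7e0)
E
```

```text
dims [0.1551 0.1078 0.1574 0.108 ] yaws [-6.07493124 -5.5699126  -6.00146908 -6.75053196] c [0.44187915 0.23860405] frame [-0.13019656 -0.10043621] corners [[-0.0766, -0.0227], [-0.0759, -0.1778], [-0.1837, -0.1793], [-0.1846, -0.0219]]
tcp [0.3474638  0.24912741]
[ 0.11594868 -0.01292342]
```

Call:
{"method": "jog_arm", "body": {"commands": [[[0.05,0.37,0,0,0,0.9],[0.05,0.37,0,0,0,0.9],[0.05,0.37,0,0,0,0.9],[0.05,0.37,0,0,0,0.9],[0.05,0.37,0,0,0,0.9],[0.05,0.37,0,0,0,0.9],[0.05,0.37,0,0,0,0.9],[0.05,0.37,0,0,0,0.9],[0.05,0.37,0,0,0,0.9],[0.05,0.37,0,0,0,0.9]]]}}

```text
t: 11.8
tool_pos: [0.4569, 0.0362, 0.1905]
eef_rot: [[-0.627, 0.779, -0.0], [0.779, 0.627, -0.0], [-0.0, -0.0, -1.0]]
contact_force: [-0.1, -0.6, 0.4]
finger_gap: 0.0426
grasp_force: 0.0
```

Call:
{"method": "jog_arm", "body": {"commands": [[[-0.2,0.37,0,0,0,0.9],[-0.2,0.37,0,0,0,0.9],[-0.2,0.37,0,0,0,0.9],[-0.2,0.37,0,0,0,0.9],[-0.2,0.37,0,0,0,0.9],[-0.2,0.37,0,0,0,0.9],[-0.2,0.37,0,0,0,0.9],[-0.2,0.37,0,0,0,0.9],[-0.2,0.37,0,0,0,0.9],[-0.2,0.37,0,0,0,0.9]]]}}

```text
t: 13.05
tool_pos: [0.3359, 0.2583, 0.1905]
eef_rot: [[-0.994, 0.107, 0.0], [0.107, 0.994, 0.0], [-0.0, 0.0, -1.0]]
contact_force: [0.5, 0.7, 0.3]
finger_gap: 0.0426
grasp_force: 0.0
```

Call:
{"method": "jog_arm", "body": {"commands": [[[0,-0.13,-0.2,0,0,0],[0,0,-0.4,0,0,0],[0,0,-0.4,0,0,0],[0,0,-0.4,0,0,0],[0,0,-0.4,0,0,0],[0,0,-0.4,0,0,0],[0,0,-0.4,0,0,0],[0,0,-0.4,0,0,0],[0,0,0,0,0,0],[0,0,0,0,0,0]]]}}

```text
t: 14.3
tool_pos: [0.3369, 0.2488, 0.011]
eef_rot: [[-0.994, 0.113, 0.0], [0.113, 0.994, -0.0], [-0.0, -0.0, -1.0]]
contact_force: [0.0, 0.2, 0.7]
finger_gap: 0.0427
grasp_force: 0.0
```

Call:
{"method": "jog_arm", "body": {"commands": [[[0.116,-0.013,0,0,0,0],[0.116,-0.013,0,0,0,0],[0.116,-0.013,0,0,0,0],[0.116,-0.013,0,0,0,0],[0.116,-0.013,0,0,0,0],[0.116,-0.013,0,0,0,0],[0.116,-0.013,0,0,0,0],[0.116,-0.013,0,0,0,0],[0.116,-0.013,0,0,0,0],[0.116,-0.013,0,0,0,0]]]}}

```text
t: 15.55
tool_pos: [0.4068, 0.2411, 0.0105]
eef_rot: [[-0.994, 0.113, -0.0], [0.113, 0.994, -0.0], [0.0, -0.0, -1.0]]
contact_force: [-1.2, 0.9, -1.3]
finger_gap: 0.0426
grasp_force: 0.6
```

Call:
{"method": "jog_arm", "body": {"commands": [[[0.108,-0.012,0,0,0,0],[0.108,-0.012,0,0,0,0],[0.108,-0.012,0,0,0,0],[0.108,-0.012,0,0,0,0],[0.108,-0.012,0,0,0,0],[0.1,-0.011,0,0,0,0],[0.02,-0.002,0,0,0,0],[0.02,-0.002,0,0,0,0],[0,0,0,0,0,0],[0,0,0,0,0,0]]]}}

```text
t: 16.8
tool_pos: [0.4471, 0.2366, 0.0105]
eef_rot: [[-0.994, 0.112, 0.0], [0.112, 0.994, -0.0], [-0.0, -0.0, -1.0]]
contact_force: [-1.2, -0.8, -0.3]
finger_gap: 0.0429
grasp_force: 0.3
```

Call:
{"method": "jog_arm", "body": {"commands": [[[0.01,-0.001,0,0,0,0],[0.01,-0.001,0,0,0,0],[0.01,-0.001,0,0,0,0],[0,0,0,0,0,0],[0,0,0,0,0,0],[0,0,0,0,0,0],[0,0,0,0,0,0],[0,0,0,0,0,0],[0,0,0,0,0,0],[0,0,0,0,0,0]]]}}

```text
t: 18.05
tool_pos: [0.449, 0.2365, 0.0105]
eef_rot: [[-0.994, 0.113, 0.0], [0.113, 0.994, -0.0], [-0.0, -0.0, -1.0]]
contact_force: [-0.2, -0.5, -0.4]
finger_gap: 0.0428
grasp_force: 0.0
```

Call:
{"method": "jog_arm", "body": {"commands": [[[-0.4,0.044,0,0,0,0],[-0.4,0.044,0.5,0,0,0],[0,-0.3,0.8,0,0,-0.9],[0,-0.4,0.8,0,0,-1],[0,-0.5,0.8,0,0,-1],[0.1,-0.6,0.2,0,0,-1],[0.1,-0.6,0,0,0,-1],[0.1,-0.6,0,0,0,-1],[0.1,-0.6,0,0,0,-1],[0.1,-0.6,0,0,0,-1]]]}}

```text
t: 19.3
tool_pos: [0.431, -0.0114, 0.1966]
eef_rot: [[-0.693, 0.721, 0.0], [0.721, 0.693, 0.0], [-0.0, 0.0, -1.0]]
contact_force: [0.2, 0.6, -0.3]
finger_gap: 0.0429
grasp_force: 0.0
```

Call:
{"method": "jog_arm", "body": {"commands": [[[0.2,-0.5,0,0,0,-1],[0.2,-0.5,0,0,0,-1],[0.2,-0.5,0,0,0,-1],[0.2,-0.4,0,0,0,-1],[0.2,-0.3,0,0,0,-1],[0.2,0,0,0,0,-1],[0.2,0,0,0,0,-1],[0.2,0,0,0,0,-1],[0,0,0,0,0,-1],[0,0,0,0,0,-1]]]}}

```text
t: 20.55
tool_pos: [0.5269, -0.1422, 0.1964]
eef_rot: [[0.107, 0.994, -0.0], [0.994, -0.107, -0.0], [-0.0, -0.0, -1.0]]
contact_force: [-0.7, -0.0, -0.2]
finger_gap: 0.0428
grasp_force: 0.0
```

```bash
python3 - <<'E'
from h import *
look("pics/t5.png")
E
```

```text
(no output)
```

View pics/t5.png

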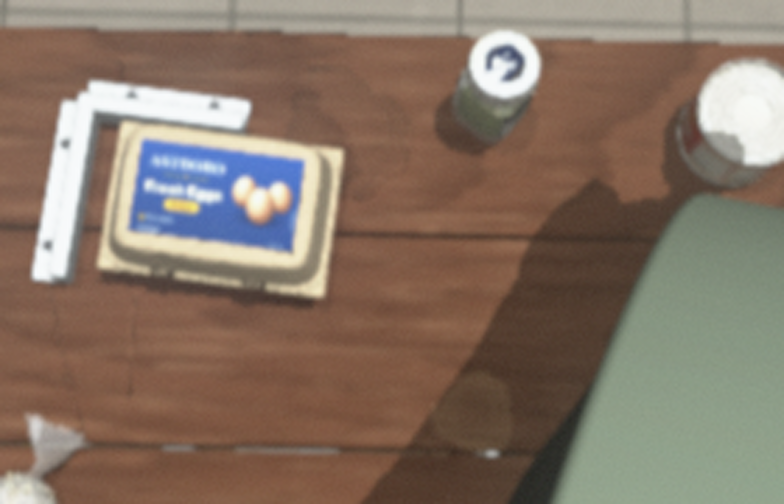

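The box is parallel and nearly at the far rail, corners at about crop (121,122), (344,149), (326,298) and (98,269). A gap to the left rail remains.

```bash
python3 - <<'E'
from h import *
c=rep([(121,121.5),(344,149),(326,298),(98,269)])
print("aim",c-.145*Rc[:,1], "contact",c-.0905*Rc[:,1]); print(proj("top",np.c_[(C+np.array([[0,0],[0,-.105],[-.12,0]])@Rc.T),[.034]*3])*2.8-np.array([200,140])*2.8)
E
```

```text
dims [0.1565 0.1058 0.1569 0.1054] yaws [-6.02457075 -5.5238751  -6.17606141 -5.74058559] c [0.51273673 0.23113024] frame [-0.05894716 -0.10001497] corners [[-0.0066, -0.0211], [-0.0057, -0.1776], [-0.1115, -0.1791], [-0.112, -0.0222]]
aim [0.49667476 0.0870226 ] contact [0.50271185 0.1411872 ]
[[ 91.73367386 107.75460038]
 [240.88397676 126.99392779]
 [ 62.97060483 275.38173374]]
```

Call:
{"method": "jog_arm", "body": {"commands": [[[-0.07,0.4,0,0,0,0],[-0.07,0.4,0,0,0,0],[-0.07,0.4,0,0,0,0],[-0.07,0.4,0,0,0,0],[-0.05,0.4,0,0,0,0],[-0.05,0.4,0,0,0,0],[-0.05,0.4,0,0,0,0],[-0.05,0.4,0,0,0,0],[0,0.4,0,0,0,0],[0,0.38,0,0,0,0]]]}}

```text
t: 21.9
tool_pos: [0.498, 0.0974, 0.1966]
eef_rot: [[0.101, 0.995, 0.0], [0.995, -0.101, 0.0], [0.0, 0.0, -1.0]]
contact_force: [-0.3, -0.0, -0.4]
finger_gap: 0.043
grasp_force: 0.0
```

Call:
{"method": "jog_arm", "body": {"commands": [[[0,0,-0.2,0,0,0],[0,0,-0.4,0,0,0],[0,0,-0.4,0,0,0],[0,0,-0.4,0,0,0],[0,0,-0.4,0,0,0],[0,0,-0.4,0,0,0],[0,0,-0.4,0,0,0],[0,0,-0.3,0,0,0],[0,0,-0.2,0,0,0],[0,0,0,0,0,0]]]}}

```text
t: 23.15
tool_pos: [0.4979, 0.0962, 0.01]
eef_rot: [[0.104, 0.995, -0.001], [0.995, -0.104, -0.0], [-0.0, -0.001, -1.0]]
contact_force: [-0.6, -0.6, 0.8]
finger_gap: 0.0425
grasp_force: 0.0
```

Call:
{"method": "jog_arm", "body": {"commands": [[[0.011,0.1,0,0,0,-0.04],[0.011,0.1,0,0,0,-0.04],[0.011,0.1,0,0,0,0],[0.011,0.1,0,0,0,0],[0.011,0.1,0,0,0,0],[0.011,0.1,0,0,0,0],[0.01,0.09,0,0,0,0],[0.01,0.09,0,0,0,0],[0.01,0.09,0,0,0,0],[0.01,0.09,0,0,0,0]]]}}

```text
t: 24.4
tool_pos: [0.5045, 0.1543, 0.0105]
eef_rot: [[0.111, 0.994, 0.0], [0.994, -0.111, -0.0], [-0.0, 0.0, -1.0]]
contact_force: [-0.8, -2.0, -0.4]
finger_gap: 0.0427
grasp_force: 0.8
```

Call:
{"method": "jog_arm", "body": {"commands": [[[0.004,0.033,0,0,0,0],[0.004,0.033,0,0,0,0],[0.002,0.017,0,0,0,0],[0.002,0.017,0,0,0,0],[0,0,0,0,0,0],[0,0,0,0,0,0],[0,0,0,0,0,0],[0,0,0,0,0,0],[0,0,0,0,0,0],[0,0,0,0,0,0]]]}}

```text
t: 25.65
tool_pos: [0.5052, 0.1602, 0.0105]
eef_rot: [[0.111, 0.994, -0.0], [0.994, -0.111, -0.0], [-0.0, -0.0, -1.0]]
contact_force: [0.5, 0.0, 0.2]
finger_gap: 0.0428
grasp_force: 0.0
```

Call:
{"method": "jog_arm", "body": {"commands": [[[0.001,0.01,0,0,0,0],[0.001,0.01,0,0,0,0],[0,0,0,0,0,0],[0,0,0,0,0,0],[0,0,0,0,0,0],[0,0,0,0,0,0],[0,0,0,0,0,0],[0,0,0,0,0,0],[0,0,0,0,0,0],[0,0,0,0,0,0]]]}}

```text
t: 26.9
tool_pos: [0.5053, 0.1614, 0.0105]
eef_rot: [[0.111, 0.994, -0.0], [0.994, -0.111, 0.0], [0.0, -0.0, -1.0]]
contact_force: [0.1, -1.2, 1.9]
finger_gap: 0.0426
grasp_force: 0.9
```

Call:
{"method": "jog_arm", "body": {"commands": [[[-0.03,-0.3,0,0,0,0],[-0.04,-0.4,0.3,0,0,0],[0,-0.4,0.7,0,0,0],[0,-0.5,0.8,0,0,0],[0,-0.6,0.8,0,0,0],[0,-0.6,0.5,0,0,0],[0,-0.6,0,0,0,0],[0,-0.6,0,0,0,0],[0,-0.6,0,0,0,0],[0,-0.4,0,0,0,0]]]}}

```text
t: 28.15
tool_pos: [0.5001, -0.1413, 0.1965]
eef_rot: [[0.113, 0.994, 0.0], [0.994, -0.113, 0.0], [0.0, 0.0, -1.0]]
contact_force: [1.5, 0.1, -0.3]
finger_gap: 0.0426
grasp_force: 0.0
```

```bash
python3 - <<'E'
from h import *
im=optics.grab_frame("top"); cv2.imwrite("pics/t6.png",cv2.resize(im[155:265,205:335],None,fx=5.4,fy=5.4,interpolation=2))
E
```

```text
(no output)
```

View pics/t6.png

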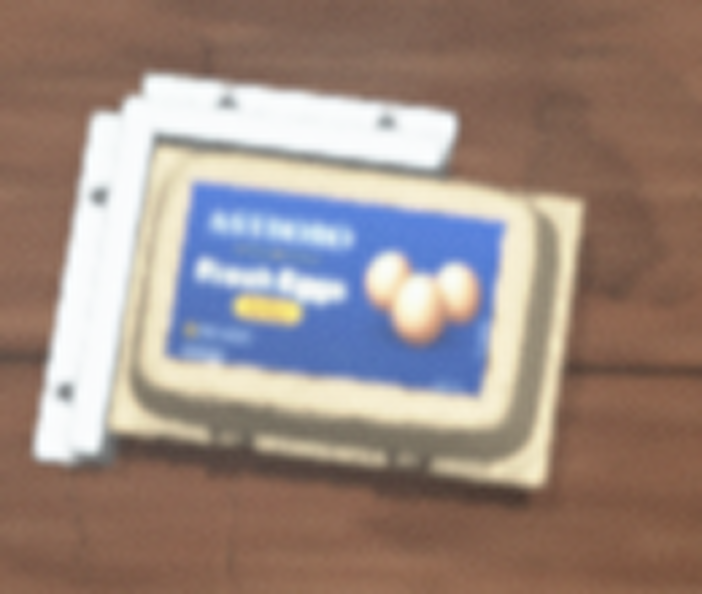

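The left end touches the left rail (a thin line only). A dark gap of about 10 crop px (around 3 mm) remains at the far rail. Corners: (152,143), (584,202), (546,487) and (108,433).

```bash
python3 - <<'E'
from h import *
q=np.array([(152,145),(584,202),(546,487),(108,433)])/5.4+[5,15]
c=rep(q*2.8); print("behind",c-.105*Rc[:,0])
E
```

```text
dims [0.1575 0.1051 0.1563 0.1067] yaws [-6.52702083 -6.00141157 -5.9526352  -5.35422243] c [0.51454376 0.2505174 ] frame [-0.05929881 -0.08054696] corners [[-0.0061, -0.0012], [-0.0066, -0.1586], [-0.1117, -0.1593], [-0.1128, -0.0031]]
behind [0.41018995 0.26214849]
```

Call:
{"method": "jog_arm", "body": {"commands": [[[-0.085,0.335,0,0,0,0.9],[-0.085,0.335,0,0,0,0.9],[-0.085,0.335,0,0,0,0.9],[-0.085,0.335,0,0,0,0.9],[-0.085,0.335,0,0,0,0.9],[-0.085,0.335,0,0,0,0.9],[-0.085,0.335,0,0,0,0.9],[-0.085,0.335,0,0,0,0.9],[-0.085,0.335,0,0,0,0.9],[-0.085,0.335,0,0,0,0.9]]]}}

```text
t: 29.45
tool_pos: [0.4498, 0.0637, 0.1965]
eef_rot: [[-0.629, 0.778, 0.0], [0.778, 0.629, -0.0], [-0.0, 0.0, -1.0]]
contact_force: [0.1, -0.2, -0.2]
finger_gap: 0.0426
grasp_force: 0.0
```

Call:
{"method": "jog_arm", "body": {"commands": [[[-0.085,0.335,0,0,0,0.9],[-0.085,0.335,0,0,0,0.9],[-0.085,0.335,0,0,0,0.9],[-0.085,0.335,0,0,0,0.9],[-0.085,0.335,0,0,0,0.9],[-0.085,0.335,0,0,0,0.9],[-0.085,0.335,0,0,0,0.9],[-0.085,0.335,0,0,0,0.9],[-0.085,0.335,0,0,0,0.9],[-0.085,0.335,0,0,0,0.9]]]}}

```text
t: 30.7
tool_pos: [0.3988, 0.2647, 0.1965]
eef_rot: [[-0.994, 0.106, 0.0], [0.106, 0.994, -0.0], [-0.0, -0.0, -1.0]]
contact_force: [-0.1, 0.5, 0.5]
finger_gap: 0.0428
grasp_force: 0.0
```

Call:
{"method": "jog_arm", "body": {"commands": [[[0,0,-0.2,0,0,0],[0,0,-0.4,0,0,0],[0,0,-0.4,0,0,0],[0,0,-0.4,0,0,0],[0,0,-0.4,0,0,0],[0,0,-0.4,0,0,0],[0,0,-0.4,0,0,0],[0,0,-0.3,0,0,0],[0,0,-0.2,0,0,0],[0,0,0,0,0,0]]]}}

```text
t: 31.95
tool_pos: [0.3988, 0.2628, 0.0098]
eef_rot: [[-0.994, 0.111, -0.001], [0.111, 0.994, -0.001], [0.001, -0.001, -1.0]]
contact_force: [1.0, 0.5, -0.3]
finger_gap: 0.0425
grasp_force: 0.0
```

Call:
{"method": "jog_arm", "body": {"commands": [[[0.085,-0.01,0,0,0,0],[0.085,-0.01,0,0,0,0],[0.085,-0.01,0,0,0,0],[0.085,-0.01,0,0,0,0],[0.085,-0.01,0,0,0,0],[0.085,-0.01,0,0,0,0],[0.085,-0.01,0,0,0,0],[0.085,-0.01,0,0,0,0],[0.085,-0.01,0,0,0,0],[0.085,-0.01,0,0,0,0]]]}}

```text
t: 33.2
tool_pos: [0.4504, 0.2573, 0.0105]
eef_rot: [[-0.994, 0.111, -0.0], [0.111, 0.994, -0.0], [0.0, -0.0, -1.0]]
contact_force: [-0.3, -0.4, -1.0]
finger_gap: 0.0425
grasp_force: 0.0
```

Call:
{"method": "jog_arm", "body": {"commands": [[[0.01,-0.001,0,0,0,0],[0.01,-0.001,0,0,0,0],[0.01,-0.001,0,0,0,0],[0.01,-0.001,0,0,0,0],[0.01,-0.001,0,0,0,0],[0,0,0,0,0,0],[0,0,0,0,0,0],[0,0,0,0,0,0],[0,0,0,0,0,0],[0,0,0,0,0,0]]]}}

```text
t: 34.45
tool_pos: [0.4532, 0.2571, 0.0105]
eef_rot: [[-0.994, 0.111, 0.0], [0.111, 0.994, 0.0], [-0.0, 0.0, -1.0]]
contact_force: [0.2, 0.1, 0.4]
finger_gap: 0.0425
grasp_force: 0.2
```

```bash
python3 - <<'E'
from h import *
p=readout.observe()["tool_pos"][:2]; print(Rc.T@(p-C))
E
```

```text
[-0.12102529 -0.08085211]
```

Another 1.2 mm of creep, checking the force as it goes.

Call:
{"method": "jog_arm", "body": {"commands": [[[0.01,-0.001,0,0,0,0],[0.01,-0.001,0,0,0,0],[0,0,0,0,0,0],[0,0,0,0,0,0],[0,0,0,0,0,0],[0,0,0,0,0,0],[0,0,0,0,0,0],[0,0,0,0,0,0],[0,0,0,0,0,0],[0,0,0,0,0,0]]]}}

```text
t: 35.7
tool_pos: [0.4544, 0.2569, 0.0105]
eef_rot: [[-0.994, 0.111, 0.0], [0.111, 0.994, 0.0], [-0.0, 0.0, -1.0]]
contact_force: [-1.6, 1.1, 0.2]
finger_gap: 0.0429
grasp_force: 0.6
```

Call:
{"method": "jog_arm", "body": {"commands": [[[0.01,-0.001,0,0,0,0],[0,0,0,0,0,0],[0,0,0,0,0,0],[0,0,0,0,0,0],[0,0,0,0,0,0],[0,0,0,0,0,0],[0,0,0,0,0,0],[0,0,0,0,0,0],[0,0,0,0,0,0],[0,0,0,0,0,0]]]}}

```text
t: 36.95
tool_pos: [0.4549, 0.2569, 0.0105]
eef_rot: [[-0.994, 0.111, -0.0], [0.111, 0.994, -0.0], [0.0, -0.0, -1.0]]
contact_force: [-1.6, -0.4, -0.1]
finger_gap: 0.0426
grasp_force: 0.8
```

Call:
{"method": "jog_arm", "body": {"commands": [[[-0.4,0.044,0,0,0,0],[-0.4,0.044,0.5,0,0,0],[0,-0.3,0.8,0,0,0],[0,-0.5,0.8,0,0,0],[0,-0.6,0.8,0,0,0],[0.1,-0.7,0.2,0,0,0],[0.1,-0.7,0,0,0,0],[0.1,-0.7,0,0,0,0],[0.1,-0.7,0,0,0,0],[0.1,-0.7,0,0,0,0]]]}}

```text
t: 38.2
tool_pos: [0.4372, -0.0333, 0.1967]
eef_rot: [[-0.994, 0.111, 0.001], [0.111, 0.994, 0.0], [-0.001, 0.0, -1.0]]
contact_force: [0.6, 0.0, -0.8]
finger_gap: 0.0429
grasp_force: 0.0
```

```bash
python3 - <<'E'
from h import *
im=optics.grab_frame("top"); cv2.imwrite("pics/t7.png",cv2.resize(im[155:265,205:335],None,fx=5.4,fy=5.4,interpolation=2))
E
```

```text
(no output)
```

View pics/t7.png

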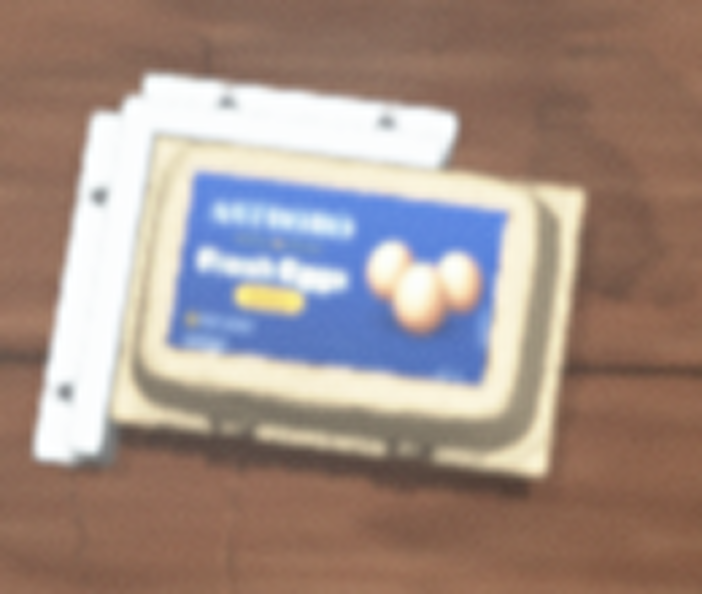

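The box now lies against both rails with only a thin seam at each, near corners at (110,420) and (546,475), and it is parallel to them. The hand is clear, so I hand in.

```bash
python3 -c "
from h import *
q=np.array([(154,134),(586,190),(546,475),(110,420)])/5.4+[5,15]; rep(q*2.8); print(arm.finish_job())"
```

```text
dims [0.1575 0.1054 0.1557 0.1061] yaws [-6.39548864 -6.38427656 -6.11912489 -5.4133685 ] c [0.5189567  0.25015381] frame [-0.05487275 -0.08041949] corners [[-0.0019, -0.0012], [-0.002, -0.1588], [-0.1074, -0.1587], [-0.1081, -0.003]]
the job is handed in; nothing more can be done
None
```

The egg box is in the corner stop and the job is handed in, though the hand-in gave no verdict: the last picture puts the box at x −0.055, y −0.080 m, parallel to the rails within about 0.01 rad. The hand is clear and I saw no bystander disturbed, though the final picture covered only the box and stop.

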